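Turn the lens over against the edge of the bench pad

ROBOT

A 6-joint arm with a two-finger parallel gripper is mounted at the origin on the work surface. World frame = base frame: x ahead of the robot, y to its left, z up, the work surface at z = 0. Lengths are in m, angles in rad, forces in N, time in s.
With the tool pointing down it reaches from about 0.35 to 0.775 m from the base axis. Payload 7.3 kg.
Tool frame: the origin (TCP) lies on the centre line of the jaws, within the pads' length; the fingertips stand 17 mm ahead of it and the grasp point (between the pads) lies 2 mm behind it (robot.tcp_to_tips is the distance from the TCP to the fingertips, in m); z points along the fingers, y is the line along which they close (so a half turn about z gives the same grasp; the last joint's range is limited). The gripper opens to 92 mm and grips with 3 to 60 N. Pads are 19 mm wide; open, the fingers measure 130 mm over their backs; the gripper's body (75 mm by 190 mm) begins 47 mm behind the grasp point.
Start: joints at [1.18, 0.342, 1.524, -0, 1.275, -0.146], TCP at [0.127, 0.509, 0.244] pointing down, gripper open.
Joint ranges: [-2.53, 2.53], [-0.77, 2.02], [0.04, 2.7], [-1, 4.14], [0.28, 2.66], [-3.11, 3.11]. Speed limits (rad/s): [2.57, 2.57, 3.14, 3.14, 3.14, 3.14].

INTERFACE

Orientations are given as [roll, pitch, yaw] about the fixed x, y, z axes, in that order (R = Rz(yaw) Ry(pitch) Rx(roll)).
In Python, from cell import robot gives the robot as it stands. The module is installed in compiled form; this text tells all that it offers.
- The arm moves only by the tool carry_out, never from a script. Its argument "commands" is a list of rows, each a list of 3 entries, a list of its own where there are three numbers: the shift along the tool's x, y, z in m, then the turn about the tool's z in rad, then the opening, from 0 (shut) to 1 (fully open). In form: [[[dx, dy, dz], yaw, claw], ...]. A call has 1 to 20 rows; each row shifts and turns the commanded pose from where the row before left it, along the tool's axes as they then stand; what a row does not reach is not made up. A row lasts 1/8 s, in which the tool goes at most 62.5 mm and 10.7 degrees, less where a joint would pass 70% of its speed; a pose out of reach is approached as far as the arm can. A call is refused whole if a number of a shift passes 0.0625 or a number of a turn 0.188, either way. A call with a gripper value outside its range is refused whole. The fingers move at their own pace and stop on an object; "newtons" is the grip in N (left out, the last holds). Time passes only in rows, so rows that do not move let the fingers close. It gives the time, the measured TCP pose, the force, the opening and the grip force at its end, in the units of the state.
- robot.observe(): the state, without advancing time (a new reading comes with each control period).
- robot.read_camera(name): name is "side" or "top" or "wrist"; returns a dict with "pixels" (480x640x3 uint8, red, green, blue), "fx", "fy", "cx", "cy" (pixels), "k1" (the pictures are not rectified: a ray, as slopes to the right and down, at radius r is drawn at 1 + k1 r^2 times it, then the intrinsics apply), "view" (4x4, takes a point from world to camera coordinates); the wrist camera has in their place "T_tool_cam" (4x4, takes a point from camera to tool coordinates, whose origin is the TCP and whose axes are the flange's). Camera axes: x right, y up, looking along -z (the intrinsics and any distortion apply to the point x, -y, -z); pixel columns grow to the right and rows downward; lengths in m; the calibration is good to about 2 mm. A picture is of the moment at which its call begins: read the wrist's pose just before it. There is no depth.
- robot.hand_in(): hands the job in; it is judged then, once.
Trained networks look in a picture, given as the dict that the camera call returned (one of the last four; its "shot" number tells which), for a name from the list of things; names that differ only in an ending like _2 or _b are one class to them, and where a whole thing is asked for, a point or a joint stands for the part that bears it (a point fixed in the world has none). Each returns a list of dicts, best first, with "p" (0 to 1); they miss things now and then, are a little off and sometimes report something else, mostly with a low value. They report only what shows in the picture. A call takes as long as a camera call. They do not tell look-alikes from the thing itself.
- robot.find_in(picture, name): "at" ([column, row] in pixels, amid what is visible of it).
- robot.tip_of(picture, name): "at" ([column, row] in pixels: a listed point, or the origin of a listed thing).
The state is a dict: "time": time; "qpos": joint angles; "qvel": joint speeds; "joint_efforts": joint torques, N m; "tool_pos": TCP position; "tool_rot": TCP orientation; "contact_force": force on the tool from outside, world axes, zero at the start; "torque": the same for the moment, N m; "opening": finger opening in m; "grip_force": force on a finger pad.
Only numpy, scipy, OpenCV 4.12 (cv2) and the standard library are available. Lean on these libraries where they do the work, as an engineer would, in place of code of your own. Each camera call takes 0.05 s, during which the arm holds its last target. There are 200 camera calls.

TASK

The brown sun lens on the bare bench lies with its blue film side down. With the fingertips only, slide it up against the near edge of the black bench pad, then tip it up against that edge and over, so that it falls onto the pad blue film up, and slide it on until it lies flat and wholly on the pad, like the finished lens already there. Do not lift the lens clear of the bench and pad or carry it at any time, and leave the finished lens and everything else where they are.

Things in the scene. Friction and masses are not known exactly. Their poses are not given: they have to be found in the camera images.
- lens: The lens to turn over: round brown sun lens, 70 mm across, 8 mm thick at its square rim, about 30 g. One face flat with bright blue film, the other bare and hollow. Origin at its centre; z points out of the bare face (up at the start). Its rim is grippy: with 4 to 12 N of level push against the pad's edge, its near side goes up with rising fingertips while its far side pivots at the edge.
- pad: Black rubber bench pad, stuck to the bench: 220 mm deep, 340 mm wide, 6 mm thick, with square upright edges. Origin in the middle of its near (robot-side) edge, on the bench surface. x points from that edge across the pad (it covers x 0 to 220 mm, y -170 to +170 mm), y along the edge, z up; the pad's top is at z = 6 mm. The pad may stand turned to the left or right.
- done_lens: The finished lens, to be left alone: same brown lens, loose on the pad, already blue film up. Origin at its centre, z axis out of its bare face (straight down).
- driver: Small screwdriver with a blue and white handle, loose on the pad, 115 mm long, 14 mm thick, lying along its x axis. Leave alone.
- pliers: Steel optician's pliers, loose on the bench to the right of the lens, 135 mm long, 45 mm wide, 12 mm high, lying along their x axis, jaws to +x; origin under the pivot. Leave alone.
- rule: Aluminium rule, loose on the bench to the left of the lens, 150 x 25 x 3 mm, along its x axis. Origin under its centre. Leave alone.
- spectacles: Black spectacles standing on the bench far to the left, front 132 mm wide and 45 mm high, temples 135 mm long to its -x. Origin under the middle of the front. Leave alone.
- spray: Blue lens-cleaner bottle, 40 mm across, 130 mm high, standing on the bench far to the right. Leave alone.
- dish: White dish of small screws, 72 mm across, 18 mm high, on the bench far to the left. Leave alone.
Not all that is in view belongs to the job. Leave any green or pink look-alike of the lens alone.

How it is judged:
By the outcome, as a careful person would: the job done as asked, in the order asked, and still so for the second after the job is handed in, with the robot touching nothing.
It also fails if it takes over 48 s, if anything falls off the work surface, if the arm or the gripper's body presses on something with over 40 N, if the wrist force passes 120 N, or if a joint passes its speed limit or range.

## Working session

There is one attempt and no reset: what is moved stays moved. The work goes in short steps, Python scripts to look and compute and a tool call to move; the robot and the scene stay as the last step left them, time stands still between calls to the robot, and variables do not carry over. Pictures are saved under pics/ and viewed, at most 10 in all, crops included, and the job is handed in when it is done.

Besides the shell and the picture viewer there is one more tool, called after "Call:" as name([rows], argument=value, ...), one row to a line, values as JSON. carry_out: Moves the arm, as the interface text tells. Its arguments: {"type":"object","properties":{"commands":{"type":"array"},"newtons":{"type":"number"}},"required":["commands"]}

```bash
mkdir -p pics; cat > h.py <<'E'
import numpy as np, cv2
from cell import robot
from scipy.spatial.transform import Rotation as R
def ray(p,uv):
    q=((uv[0]-p['cx'])/p['fx'],(uv[1]-p['cy'])/p['fy'])
    q=np.array(q); rd=np.linalg.norm(q); r=rd
    for _ in range(30): r=rd/(1+p['k1']*r*r)
    q=q*(r/rd if rd else 1)
    M=np.linalg.inv(p['view']); return M[:3,3], M[:3,:3]@np.array([q[0],-q[1],-1])
def onz(p,uv,z):
    o,d=ray(p,uv); return o+d*(z-o[2])/d[2]
def proj(p,X):
    c=np.array(p['view'])@np.r_[X,1]; q=np.array([c[0],-c[1]])/-c[2]; q=q*(1+p['k1']*(q@q))
    return q*[p['fx'],p['fy']]+[p['cx'],p['cy']]
def snap(n,f):
    p=robot.read_camera(n); cv2.imwrite('pics/'+f,p['pixels'][:,:,::-1]); return p
E
python3 - <<'E'
from h import *
s=robot.observe(); print({k:np.round(v,3) for k,v in s.items()})
for c in('top','side'):
    p=snap(c,c+'0.png'); print(c,p['fx'],p['k1'],np.round(np.linalg.inv(p['view'])[:3,3],3))
    for n,z in (('lens',.008),('pad',0),('done_lens',.01),('driver',.01),('pliers',0),('rule',0)):
        for f in (robot.find_in,robot.tip_of):
            for d in f(p,n)[:3]: print(n,f.__name__,round(d['p'],2),np.round(d['at']),np.round(onz(p,d['at'],z),3))
E
```

```text
{'time': np.float64(0.0), 'qpos': array([ 1.18 ,  0.343,  1.525,  0.   ,  1.275, -0.146]), 'qvel': array([-0.002,  0.   ,  0.001, -0.001,  0.001,  0.   ]), 'joint_efforts': array([ 3.0000e-03, -4.3125e+01, -2.4422e+01,  7.2000e-02,  5.6000e-02,
       -0.0000e+00]), 'tool_pos': array([0.127, 0.509, 0.243]), 'tool_rot': array([-3.14 , -0.   ,  2.897]), 'contact_force': array([ 0.129, -0.063, -0.036]), 'torque': array([-0.035,  0.   ,  0.014]), 'grip_force': np.float64(0.0), 'opening': np.float64(0.092)}
top 557.7160574499371 -0.06814311867705829 [ 0.335 -0.012  1.244]
lens call 0.88 [292. 265.] [0.446 0.075 0.008]
lens call 0.81 [207. 354.] [0.248 0.26  0.008]
lens call 0.77 [403. 328.] [ 0.308 -0.17   0.008]
lens call 0.93 [207. 355.] [0.245 0.261 0.008]
lens call 0.92 [401. 327.] [ 0.31  -0.165  0.008]
lens call 0.75 [345. 290.] [ 0.39  -0.042  0.008]
pad call 0.73 [284. 184.] [0.632 0.098 0.   ]
pad call 0.93 [299. 227.] [0.533 0.062 0.   ]
done_lens call 0.73 [391. 257.] [ 0.465 -0.144  0.01 ]
done_lens call 0.65 [323. 147.] [0.717 0.009 0.01 ]
done_lens call 0.85 [324. 146.] [0.7
[... 663 characters left out ...]
-0.183  0.008]
lens call 0.75 [296. 267.] [ 0.391 -0.05   0.008]
lens call 0.7 [204. 218.] [0.248 0.266 0.008]
pad call 0.7 [354. 220.] [0.624 0.079 0.   ]
pad call 0.33 [395. 223.] [0.719 0.013 0.   ]
pad call 0.6 [327. 230.] [0.536 0.068 0.   ]
done_lens call 0.76 [396. 223.] [ 0.713 -0.001  0.01 ]
done_lens call 0.69 [395. 224.] [0.709 0.    0.01 ]
driver call 0.66 [330. 200.] [0.605 0.19  0.01 ]
driver call 0.58 [341. 198.] [0.639 0.187 0.01 ]
pliers call 0.8 [348. 283.] [ 0.483 -0.149  0.   ]
pliers call 0.21 [479. 334.] [ 0.655 -0.417  0.   ]
pliers call 0.62 [353. 281.] [ 0.498 -0.148  0.   ]
rule call 0.69 [256. 224.] [0.37  0.183 0.   ]
rule call 0.81 [257. 223.] [0.376 0.187 0.   ]
```

View pics/top0.png

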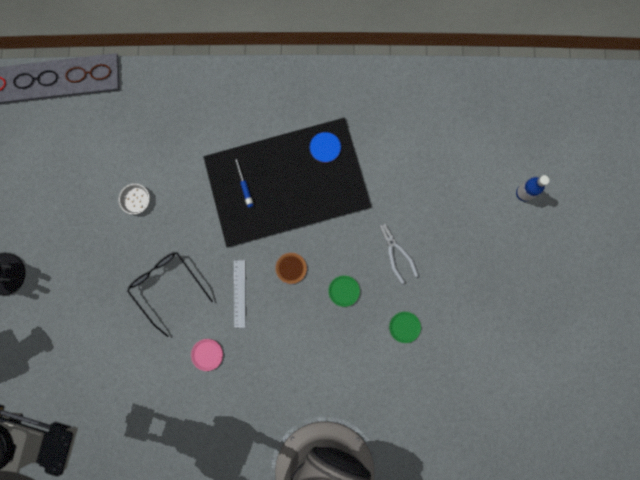

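View pics/side0.png

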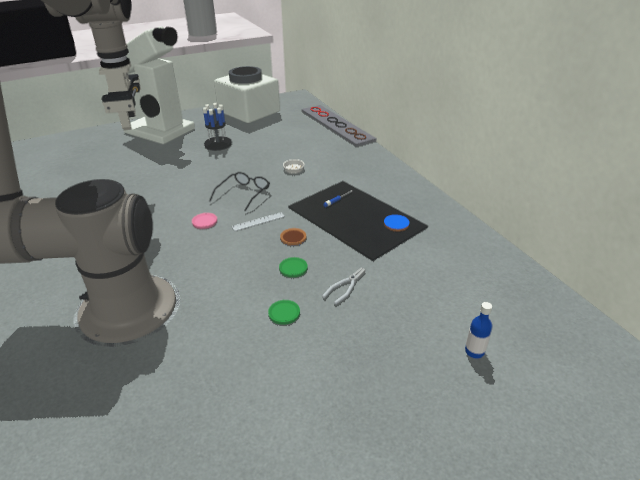

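The brown lens is at top (292,267) and side (293,236). The pad's near edge runs from (228,246) to (371,207) in the top view. The green and pink discs are look-alikes. Next I'll fit the poses.

```bash
cat >> h.py <<'E'
from scipy.optimize import least_squares
def blobs(p):
    a=p['pixels'].astype(int); hsv=cv2.cvtColor(p['pixels'],cv2.COLOR_RGB2HSV)
    return a,hsv
def comp(m,near):
    n,l,st,c=cv2.connectedComponentsWithStats(m.astype(np.uint8)); 
    k=[i for i in range(1,n) if st[i,4]>60]
    i=min(k,key=lambda i:np.hypot(*(c[i]-near))); return l==i,c[i],st[i]
E
python3 - <<'E'
from h import *
def padfit(p,near):
    m=(p['pixels'].max(2)<45)
    _,hs=blobs(p)
    a,c,s=comp(m,near); cs,_=cv2.findContours(a.astype(np.uint8),0,1); h=cv2.convexHull(max(cs,key=cv2.contourArea))
    q=cv2.approxPolyN(h,4,ensure_convex=True).reshape(-1,2); return q
P={}
for c,near,ln in(('top',(285,184),(292,267)),('side',(350,220),(293,236))):
    p=robot.read_camera(c);
    q=padfit(p,near); print(c,q.tolist()); W=np.array([onz(p,u,.006) for u in q]); print(np.round(W,4).tolist())
    print('sides',[np.round(np.linalg.norm(W[i]-W[i-1]),4) for i in range(4)])
    a,hs=blobs(p); H=hs[...,0]; m=((H<18)&(hs[...,1]>110))
    b,cc,st=comp(m,ln); cs,_=cv2.findContours(b.astype(np.uint8),0,1); e=cv2.fitEllipse(cv2.convexHull(max(cs,key=cv2.contourArea)))
    print('lens',cc,st,e,np.round(onz(p,e[0],.004),4))
    P[c]=p
E
```

```text
top [[371, 207], [227, 247], [204, 157], [344, 117]]
[[0.578, -0.1002, 0.006], [0.4848, 0.2229, 0.006], [0.693, 0.283, 0.006], [0.7894, -0.0385, 0.006]]
sides [np.float64(0.2202), np.float64(0.3363), np.float64(0.2166), np.float64(0.3356)]
lens [290.85634589 267.79916318] [276 253  31  30 717] ((290.86572265625, 267.8508605957031), (29.730003356933594, 30.194313049316406), 114.45822143554688) [0.4392 0.0786 0.004 ]
side [[152, 230], [143, 263], [130, 226], [148, 210]]
[[0.1033, 0.2745, 0.006], [0.0572, 0.1371, 0.006], [0.0512, 0.3222, 0.006], [0.1107, 0.3839, 0.006]]
sides [np.float64(0.1097), np.float64(0.1449), np.float64(0.1852), np.float64(0.0858)]
lens [292.91017964 236.36227545] [281 229  25  16 334] ((292.86676025390625, 236.2857208251953), (16.384204864501953, 25.547380447387695), 87.15382385253906) [0.4381 0.0777 0.004 ]
```

Call:
carry_out([
  [[-0.035, -0.0377, 0.012], 0, 0.27],
  [[-0.035, -0.0377, 0.012], 0, 0.27],
  [[-0.035, -0.0377, 0.012], 0, 0.27],
  [[-0.035, -0.0377, 0.012], 0, 0.27],
  [[-0.035, -0.0377, 0.012], 0, 0.27],
  [[-0.035, -0.0377, 0.012], 0, 0.27],
  [[-0.035, -0.0377, 0.012], 0, 0.27],
  [[-0.035, -0.0377, 0.012], 0, 0.27],
  [[-0.035, -0.0377, 0.012], 0, 0.27],
  [[-0.035, -0.0377, 0.012], 0, 0.27],
  [[0, 0, 0], -0.176, 0.27],
  [[0, 0, 0], -0.176, 0.27],
  [[0, 0, 0], -0.177, 0.27],
  [[0, 0, 0], 0, 0.27],
])

```text
time: 3.15
tool_pos: [0.3756, 0.0587, 0.1238]
tool_rot: [-3.142, 0.0, -2.859]
contact_force: [-0.2, 0.4, -0.3]
opening: 0.0245
grip_force: 0.0
```

```bash
cat >> h.py <<'E'
YAW=np.radians(16.3); ORG=np.array([.5307,.0609])
def padf(X): d=np.array(X)[:2]-ORG; return np.array([d@[np.cos(YAW),np.sin(YAW)],d@[-np.sin(YAW),np.cos(YAW)]])
def wrist(f=None):
    s=robot.observe(); p=robot.read_camera('wrist')
    T=np.eye(4);T[:3,:3]=R.from_euler('xyz',s['tool_rot']).as_matrix();T[:3,3]=s['tool_pos']
    p['view']=np.linalg.inv(T@np.array(p['T_tool_cam']))
    if f: cv2.imwrite('pics/'+f,p['pixels'][:,:,::-1])
    return s,p
E
python3 - <<'E'
from h import *
s,p=wrist('w0.png'); print(s['time'],s['tool_pos'],s['tool_rot'],padf(s['tool_pos']),s['opening'],s['qpos'])
for n,X in (('lens',[.4385,.078,.008]),('org',[*ORG,.006])): print(n,proj(p,X))
E
```

```text
3.15 [0.37557077 0.05874011 0.12381517] [-3.14155850e+00  4.04442525e-04 -2.85912384e+00] [-0.14950007  0.04146654] 0.02449956586938451 [-4.72930627e-02  2.43577045e-01  2.06306455e+00  1.33131253e-04
  8.34557348e-01 -1.90064757e+00]
lens [323.23681205 317.82347238]
org [274.79355115 401.58825266]
```

View pics/w0.png

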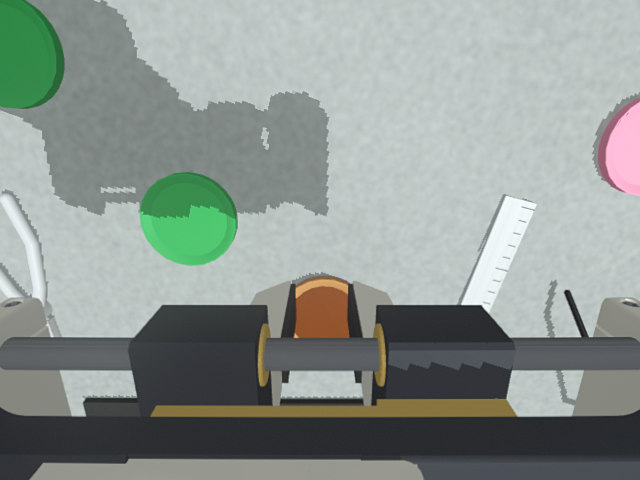

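The wrist view shows the brown lens centred between the fingers at about (322,315), as expected. I'll descend behind it and push.

Call:
carry_out([
  [[0, 0, 0.03], 0, 0.27],
  [[0, 0, 0.03], 0, 0.27],
  [[0, 0, 0.03], 0, 0.27],
  [[0, 0, 0.0155], 0, 0.27],
  [[0, 0, 0], 0, 0.27],
  [[-0.012, 0, 0], 0, 0.27],
  [[-0.012, 0, 0], 0, 0.27],
  [[-0.012, 0, 0], 0, 0.27],
  [[-0.012, 0, 0], 0, 0.27],
  [[-0.012, 0, 0], 0, 0.27],
  [[0, 0, 0], 0, 0.27],
])

```text
time: 4.58
tool_pos: [0.4341, 0.0758, 0.0182]
tool_rot: [-3.141, 0.001, -2.857]
contact_force: [-0.5, -1.2, -0.6]
opening: 0.0245
grip_force: 0.0
```

```bash
cat > look.py <<'E'
import sys
from h import *
s=robot.observe(); print(s['time'],padf(s['tool_pos']),s['tool_pos'][2]-.017,s['contact_force'])
for c,ln in(('top',(291,250)),('side',(310,236))):
    p=robot.read_camera(c); a,hs=blobs(p); cv2.imwrite(f'pics/{c}{sys.argv[1]}.png',p['pixels'][:,:,::-1])
    try:
        b,cc,st=comp((hs[...,0]<18)&(hs[...,1]>110),ln); cs,_=cv2.findContours(b.astype(np.uint8),0,1); e=cv2.fitEllipse(cv2.convexHull(max(cs,key=cv2.contourArea)))
        print(c,st,np.round(e[0]),np.round(e[1]),'pad',padf(onz(p,e[0],.004)))
    except Exception as x: print(c,x)
E
python3 look.py 1
```

```text
4.575 [-0.08851278  0.04142362] 0.0012183557226571745 [-0.48842301 -1.20586019 -0.63583545]
top [   0   33  640   16 6854] [316.  43.] [ 20. 713.] pad [ 0.41700864 -0.15543058]
side min() iterable argument is empty
```

```bash
python3 - <<'E'
import cv2
a=cv2.imread('pics/side1.png')[150:310,210:430]; b=cv2.imread('pics/top1.png')[150:310,210:430]
cv2.imwrite('pics/c1.png',cv2.resize(cv2.hconcat([a,b]),(792,288),interpolation=3))
E
```

```text
(no output)
```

View pics/c1.png

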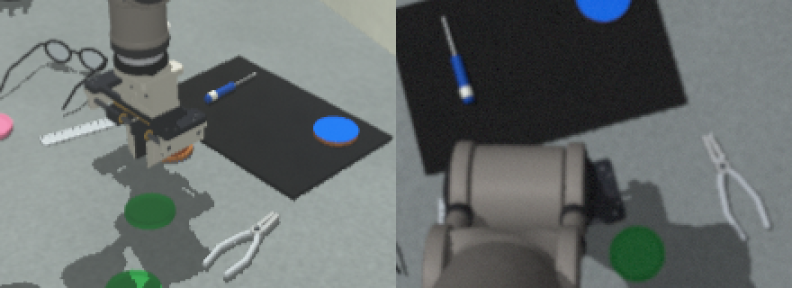

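The lens is ahead of the fingers at crop (180,153), still short of the pad edge. I'll push on, watching the force.

Call:
carry_out([
  [[-0.004, 0, 0], 0, 0.27],
  [[-0.004, 0, 0], 0, 0.27],
  [[-0.002, 0, 0], 0, 0.27],
  [[0, 0, 0], 0, 0.27],
])

```text
time: 5.18
tool_pos: [0.4428, 0.0785, 0.0182]
tool_rot: [3.142, 0.0, -2.857]
contact_force: [0.2, -0.4, 0.1]
opening: 0.025
grip_force: 0.0
```

Call:
carry_out([
  [[-0.001, 0, 0], 0, 0.27],
  [[0, 0, 0], 0, 0.27],
])

```text
time: 5.42
tool_pos: [0.4436, 0.0787, 0.0182]
tool_rot: [3.142, 0.0, -2.857]
contact_force: [0.2, 0.3, -0.8]
opening: 0.0248
grip_force: 0.0
```

Call:
carry_out([
  [[-0.001, 0, 0], 0, 0.27],
  [[0, 0, 0], 0, 0.27],
])

```text
time: 5.68
tool_pos: [0.4446, 0.079, 0.0182]
tool_rot: [3.142, 0.0, -2.857]
contact_force: [0.0, -0.7, 1.0]
opening: 0.0248
grip_force: 0.0
```

Call:
carry_out([
  [[-0.001, 0, 0], 0, 0.27],
  [[-0.001, 0, 0], 0, 0.27],
])

```text
time: 5.92
tool_pos: [0.4465, 0.0796, 0.0182]
tool_rot: [3.141, -0.0, -2.857]
contact_force: [0.4, -0.3, 0.2]
opening: 0.0246
grip_force: 0.1
```

Call:
carry_out([
  [[-0.001, 0, 0], 0, 0.27],
  [[0, 0, 0], 0, 0.27],
])

```text
time: 6.18
tool_pos: [0.4472, 0.0798, 0.0181]
tool_rot: [3.141, -0.001, -2.857]
contact_force: [-0.7, 0.2, -0.6]
opening: 0.0245
grip_force: 0.6
```

```bash
python3 look.py 2; python3 - <<'E'
import cv2
a=cv2.imread('pics/side2.png')[190:270,260:360]
cv2.imwrite('pics/c2.png',cv2.resize(a,(750,600),interpolation=cv2.INTER_CUBIC))
E
```

```text
6.175 [-0.07487801  0.04161824] 0.0011484066056769993 [-0.73778264  0.17659332 -0.61934332]
top [   0   33  640   17 6847] [326.  43.] [ 21. 736.] pad [ 0.40927474 -0.17939829]
side min() iterable argument is empty
```

View pics/c2.png

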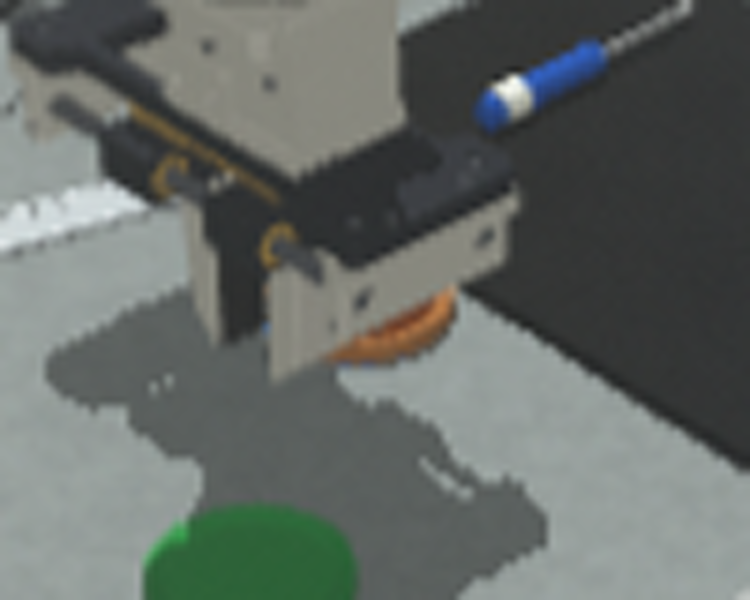

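The side crop shows the lens tip at crop (455,295), touching or within about 1–2 mm of the pad edge at (470,290). I'll continue in small steps.

Call:
carry_out([
  [[-0.001, 0, 0], 0, 0.27],
  [[0, 0, 0], 0, 0.27],
])

```text
time: 6.52
tool_pos: [0.4474, 0.08, 0.018]
tool_rot: [3.141, -0.002, -2.857]
contact_force: [-4.9, -2.1, 2.4]
opening: 0.0247
grip_force: 2.3
```

Call:
carry_out([
  [[-0.001, 0, 0], 0, 0.27],
  [[0, 0, 0], 0, 0.27],
])

```text
time: 6.78
tool_pos: [0.4476, 0.0802, 0.0179]
tool_rot: [3.141, -0.004, -2.857]
contact_force: [-6.9, -3.0, 4.0]
opening: 0.0248
grip_force: 3.7
```

Call:
carry_out([
  [[-0.001, 0, 0], 0, 0.27],
  [[0, 0, 0], 0, 0.27],
])

```text
time: 7.02
tool_pos: [0.4478, 0.0803, 0.0179]
tool_rot: [3.141, -0.005, -2.857]
contact_force: [-9.6, -5.6, 6.8]
opening: 0.0251
grip_force: 5.0
```

Contact with the edge, at about 11 N. Now I'll raise the fingertips along the arc while keeping the push.

Call:
carry_out([
  [[0, 0, -0.002], 0, 0.27],
  [[0, 0, -0.002], 0, 0.27],
])

```text
time: 7.28
tool_pos: [0.4478, 0.0805, 0.0215]
tool_rot: [3.14, -0.005, -2.857]
contact_force: [-7.3, -3.6, -0.4]
opening: 0.0247
grip_force: 3.9
```

Call:
carry_out([
  [[0, 0, -0.003], 0, 0.27],
  [[-0.0005, 0, -0.003], 0, 0.27],
])

```text
time: 7.52
tool_pos: [0.4483, 0.0806, 0.0276]
tool_rot: [3.14, -0.005, -2.857]
contact_force: [-8.5, -3.1, 1.4]
opening: 0.0247
grip_force: 4.0
```

```bash
python3 look.py 3; python3 - <<'E'
import cv2
a=cv2.imread('pics/side3.png')[190:270,260:360]
cv2.imwrite('pics/c3.png',cv2.resize(a,(750,600),interpolation=cv2.INTER_CUBIC))
E
```

```text
7.525 [-0.07356125  0.04207213] 0.010560766472727454 [-8.46680731 -3.12220105  1.36854402]
top [   0   33  640   17 6878] [324.  43.] [ 21. 726.] pad [ 0.41060394 -0.17389234]
side [305 226  16   9  78] [313. 232.] [ 6. 18.] pad [-0.03080237  0.02237448]
```

View pics/c3.png

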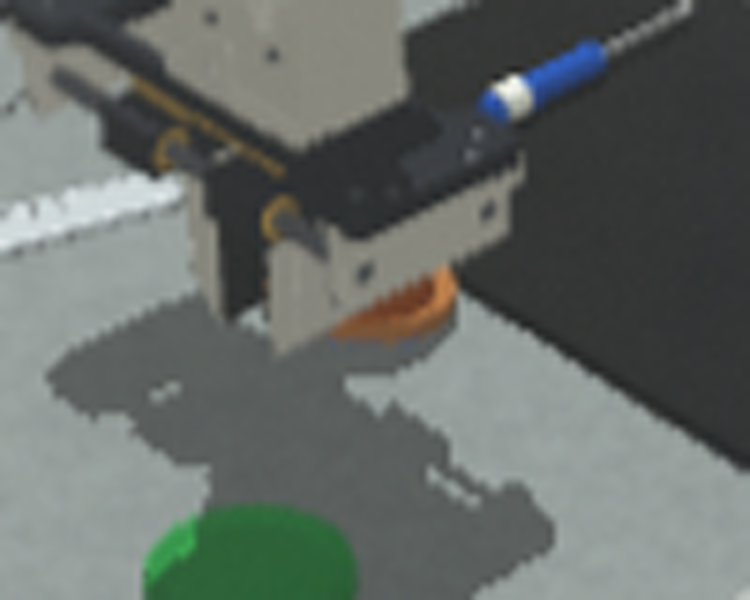

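It's tilting cleanly: there's a shadow under the raised near side. I'll continue along the arc.

Call:
carry_out([
  [[-0.0003, 0, -0.0035], 0, 0.27],
  [[-0.0005, 0, -0.0035], 0, 0.27],
  [[-0.0007, 0, -0.0035], 0, 0.27],
  [[-0.0009, 0, -0.0034], 0, 0.27],
])

```text
time: 8.12
tool_pos: [0.4513, 0.0814, 0.0417]
tool_rot: [3.141, -0.004, -2.857]
contact_force: [-6.3, -2.4, 2.0]
opening: 0.0249
grip_force: 3.3
```

Call:
carry_out([
  [[-0.0011, 0, -0.0032], 0, 0.27],
  [[-0.0012, 0, -0.0032], 0, 0.27],
  [[-0.0014, 0, -0.0032], 0, 0.27],
])

```text
time: 8.5
tool_pos: [0.4552, 0.0824, 0.0515]
tool_rot: [3.141, -0.003, -2.857]
contact_force: [-5.3, -1.9, 2.9]
opening: 0.0247
grip_force: 3.0
```

```bash
python3 look.py 4; python3 - <<'E'
import cv2
a=cv2.imread('pics/side4.png')[180:260,260:360]
cv2.imwrite('pics/c4.png',cv2.resize(a,(750,600),interpolation=cv2.INTER_CUBIC))
E
```

```text
8.5 [-0.06638008  0.04182759] 0.034507048970864894 [-5.34042374 -1.89682126  2.94205316]
top [   0   33  640   16 6885] [315.  43.] [ 20. 725.] pad [ 0.41787677 -0.15340383]
side [306 221  15   9  89] [313. 225.] [ 8. 15.] pad [-0.01006464  0.04421181]
```

View pics/c4.png

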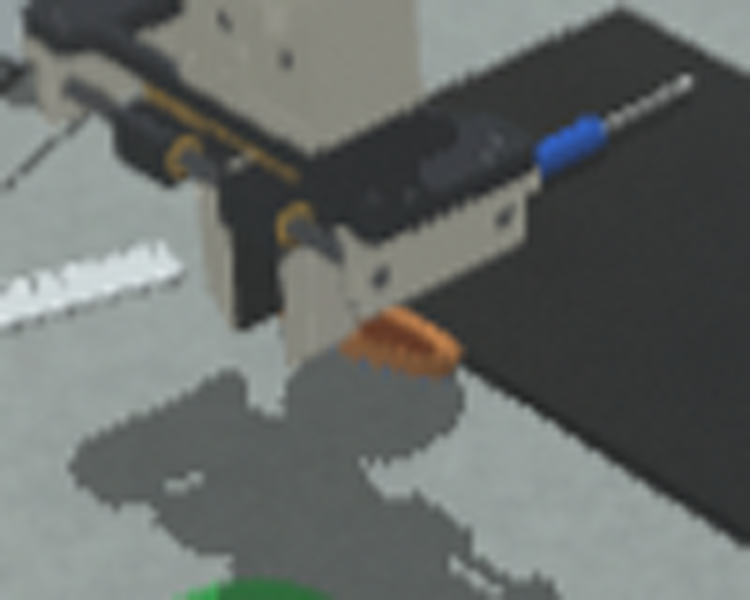

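The tilt is about 29° and the lens is pivoting at the edge. Continuing.

Call:
carry_out([
  [[-0.0018, 0, -0.0031], 0, 0.27],
  [[-0.0018, 0, -0.0031], 0, 0.27],
  [[-0.0018, 0, -0.0025], 0, 0.27],
  [[-0.0018, 0, -0.0025], 0, 0.27],
])

```text
time: 9.1
tool_pos: [0.4627, 0.0845, 0.063]
tool_rot: [3.141, -0.002, -2.857]
contact_force: [-4.4, -3.2, 4.0]
opening: 0.0248
grip_force: 3.0
```

Call:
carry_out([
  [[-0.002, 0, -0.0023], 0, 0.27],
  [[-0.002, 0, -0.0023], 0, 0.27],
  [[-0.0022, 0, -0.0022], 0, 0.27],
  [[-0.0022, 0, -0.0022], 0, 0.27],
])

```text
time: 9.6
tool_pos: [0.4713, 0.0869, 0.0722]
tool_rot: [3.141, -0.001, -2.857]
contact_force: [-4.2, -1.5, 5.2]
opening: 0.025
grip_force: 3.8
```

Call:
carry_out([
  [[-0.0023, 0, -0.002], 0, 0.27],
  [[-0.0023, 0, -0.002], 0, 0.27],
  [[-0.0024, 0, -0.0018], 0, 0.27],
  [[-0.0024, 0, -0.0018], 0, 0.27],
])

```text
time: 10.1
tool_pos: [0.4811, 0.0896, 0.0801]
tool_rot: [-3.141, 0.001, -2.857]
contact_force: [-1.7, -0.9, 5.1]
opening: 0.0252
grip_force: 3.0
```

```bash
python3 look.py 5; python3 - <<'E'
import cv2
a=cv2.imread('pics/side5.png')[180:260,260:360]
cv2.imwrite('pics/c5.png',cv2.resize(a,(750,600),interpolation=cv2.INTER_CUBIC))
E
```

```text
10.1 [-0.03957867  0.04144632] 0.06310772567200051 [-1.69199864 -0.94077223  5.13151889]
top [   0   33  640   16 6876] [314.  42.] [ 20. 724.] pad [ 0.41878789 -0.15075697]
side min() iterable argument is empty
```

View pics/c5.png

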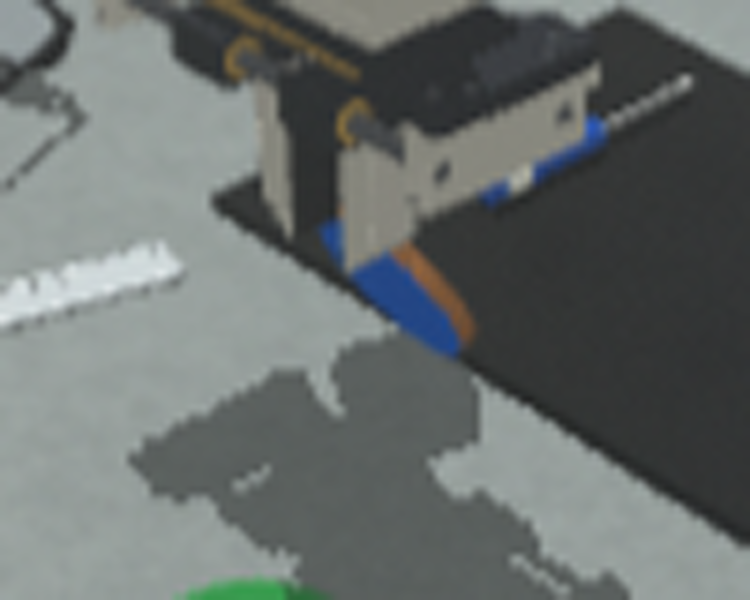

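The tilt is now about 60° with the blue film facing the robot. Continuing over the top.

Call:
carry_out([
  [[-0.0033, 0, -0.0019], 0, 0.27],
  [[-0.0034, 0, -0.0017], 0, 0.27],
  [[-0.0035, 0, -0.0015], 0, 0.27],
])

```text
time: 10.58
tool_pos: [0.4912, 0.0925, 0.0851]
tool_rot: [-3.141, 0.002, -2.857]
contact_force: [-1.6, -0.6, 3.5]
opening: 0.0246
grip_force: 2.5
```

Call:
carry_out([
  [[-0.0036, 0, -0.0012], 0, 0.27],
  [[-0.0037, 0, -0.001], 0, 0.27],
  [[-0.0038, 0, -0.0007], 0, 0.27],
])

```text
time: 10.95
tool_pos: [0.5016, 0.0956, 0.0877]
tool_rot: [-3.142, 0.001, -2.857]
contact_force: [-0.6, 0.4, 5.1]
opening: 0.025
grip_force: 2.7
```

```bash
python3 look.py 6; python3 - <<'E'
import cv2
a=cv2.imread('pics/side6.png')[170:250,260:360]
cv2.imwrite('pics/c6.png',cv2.resize(a,(750,600),interpolation=cv2.INTER_CUBIC))
E
```

```text
10.95 [-0.01819089  0.04146755] 0.07068138085708543 [-0.56636639  0.43737773  5.13593051]
top [   0   33  640   17 6860] [324.  43.] [ 21. 726.] pad [ 0.41068499 -0.17351751]
side min() iterable argument is empty
```

View pics/c6.png

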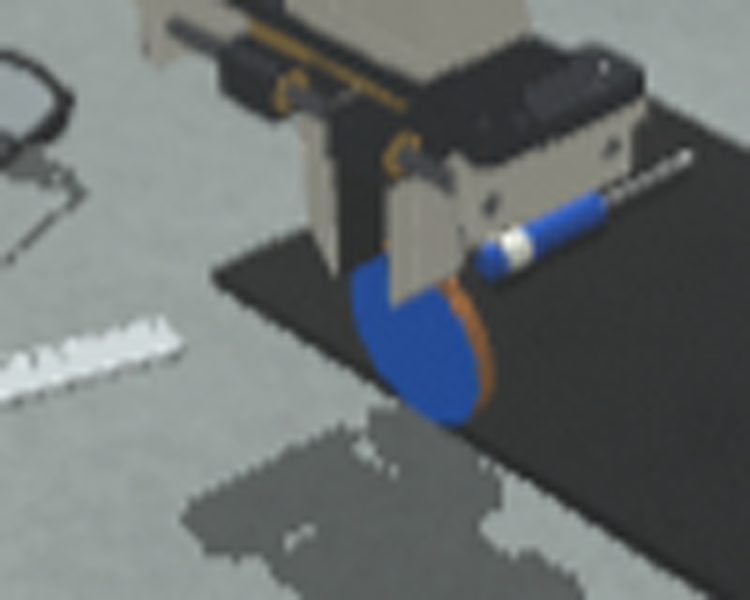

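The tilt is about 80°, still seated on the edge. I'll carry it over past vertical.

Call:
carry_out([
  [[-0.0038, 0, -0.0006], 0, 0.27],
  [[-0.0038, 0, -0.0003], 0, 0.27],
  [[-0.0038, 0, -0.0001], 0, 0.27],
  [[-0.0038, 0, 0.0001], 0, 0.27],
])

```text
time: 11.55
tool_pos: [0.5162, 0.0998, 0.0885]
tool_rot: [-3.142, 0.001, -2.857]
contact_force: [0.3, 0.2, 3.8]
opening: 0.025
grip_force: 2.5
```

Call:
carry_out([
  [[-0.0038, 0, 0.0003], 0, 0.27],
  [[-0.0038, 0, 0.0006], 0, 0.27],
  [[-0.0038, 0, 0.0008], 0, 0.27],
  [[-0.0037, 0, 0.001], 0, 0.27],
])

```text
time: 12.05
tool_pos: [0.5296, 0.1041, 0.085]
tool_rot: [3.141, -0.002, -2.857]
contact_force: [-0.5, 0.6, 0.1]
opening: 0.0249
grip_force: 0.0
```

Call:
carry_out([
  [[-0.0037, 0, 0.0012], 0, 0.27],
  [[-0.0036, 0, 0.0014], 0, 0.27],
  [[-0.0035, 0, 0.0016], 0, 0.27],
])

```text
time: 12.42
tool_pos: [0.5407, 0.1071, 0.0813]
tool_rot: [3.141, -0.0, -2.857]
contact_force: [0.3, -0.0, -0.5]
opening: 0.025
grip_force: 0.0
```

```bash
cat > blue.py <<'E'
import sys
from h import *
s=robot.observe(); print(s['time'],padf(s['tool_pos']),s['tool_pos'][2]-.017,np.round(s['contact_force'],1))
for c in('top','side'):
    p=robot.read_camera(c); cv2.imwrite(f'pics/{c}{sys.argv[1]}.png',p['pixels'][:,:,::-1]); a,hs=blobs(p)
    m=((abs(hs[...,0].astype(int)-110)<14)&(hs[...,1]>150)&(hs[...,2]>70)).astype(np.uint8)
    n,l,st,cc=cv2.connectedComponentsWithStats(m)
    for i in range(1,n):
        if st[i,4]>25:
            cs,_=cv2.findContours((l==i).astype(np.uint8),0,1); e=cv2.fitEllipse(cv2.convexHull(cs[0])) if len(cs[0])>5 else (cc[i],0)
            print(c,st[i],np.round(e[1],1),'pad',np.round(padf(onz(p,e[0],.014)),4))
E
python3 blue.py 7
```

```text
12.425 [0.02251095 0.04152682] 0.06429048154503587 [ 0.3 -0.  -0.5]
top [309 132  33  30 785] [30.5 32.5] pad [ 0.1623 -0.1054]
top [526 178  18  17 202] [16.7 17.8] pad [-0.0558 -0.5372]
side [216 111   8  14  51] [ 6.7 18.1] pad [0.2197 0.8852]
side [204 114  10  13  69] [ 9.1 14.2] pad [0.1624 0.8736]
side [315 209  25  14 278] [14.  24.5] pad [0.04   0.0418]
side [384 214  26  15 296] [14.1 25.6] pad [ 0.161  -0.1059]
side [471 313  21  25 369] [20.1 24.2] pad [-0.0056 -0.4884]
side [466 348  18  10  69] [11.  18.1] pad [-0.0764 -0.5195]
```

The lens fell over blue up and lies at pad (0.040, 0.042). I'll back off, drop behind it and slide it about 18 mm further on.

Call:
carry_out([
  [[0.0145, 0, 0], 0, 0.27],
  [[0.014, 0, 0], 0, 0.27],
  [[0.014, 0, 0], 0, 0.27],
  [[0, 0, 0], 0, 0.27],
  [[0, 0, 0.02], 0, 0.27],
  [[0, 0, 0.02], 0, 0.27],
  [[0, 0, 0.0155], 0, 0.27],
  [[0, 0, 0], 0, 0.27],
  [[-0.006, 0, 0], 0, 0.27],
  [[-0.006, 0, 0], 0, 0.27],
  [[-0.004, 0, 0], 0, 0.27],
])

```text
time: 13.9
tool_pos: [0.5161, 0.0998, 0.0266]
tool_rot: [-3.141, 0.001, -2.857]
contact_force: [0.3, 0.4, 0.5]
opening: 0.0246
grip_force: 0.0
```

Call:
carry_out([
  [[-0.004, 0, 0], 0, 0.27],
  [[-0.004, 0, 0], 0, 0.27],
  [[-0.004, 0, 0], 0, 0.27],
  [[-0.004, 0, 0], 0, 0.27],
  [[0, 0, 0], 0, 0.27],
])

```text
time: 14.52
tool_pos: [0.5308, 0.1041, 0.026]
tool_rot: [3.142, 0.0, -2.857]
contact_force: [-0.3, 0.9, 1.2]
opening: 0.0249
grip_force: 0.0
```

```bash
python3 blue.py 8
```

```text
14.525 [0.01223851 0.04147795] 0.009005941399922331 [-0.3  0.9  1.2]
top [309 131  33  31 789] [30.6 32.4] pad [ 0.1625 -0.1053]
top [526 178  18  17 203] [16.6 17.8] pad [-0.056 -0.537]
side [216 111   8  14  55] [ 6.7 18.2] pad [0.2199 0.8856]
side [204 114  10  13  74] [ 9.1 14.2] pad [0.1624 0.8736]
side [330 214  14   8  48] [ 5.5 14.8] pad [0.0527 0.0177]
side [384 214  26  15 296] [14.1 25.6] pad [ 0.161  -0.1059]
side [471 313  21  25 369] [20.1 24.2] pad [-0.0056 -0.4884]
side [466 348  18  10  69] [11.  18.1] pad [-0.0764 -0.5195]
```

Call:
carry_out([
  [[-0.003, 0, 0], 0, 0.27],
  [[-0.002, 0, 0], 0, 0.27],
  [[0, 0, 0], 0, 0.27],
  [[0.01, 0, 0], 0, 0.27],
  [[0.015, 0, 0], 0, 0.27],
  [[0, 0, -0.04], 0, 0.27],
  [[0, 0, -0.05], 0, 0.27],
  [[0, 0, -0.05], 0, 0.27],
  [[0.04, -0.02, 0], 0, 0.27],
  [[0.04, -0.03, 0], 0, 0.27],
  [[0.04, -0.04, 0], 0, 0.27],
  [[0, -0.05, 0], 0, 0.27],
  [[0, -0.05, 0], 0, 0.27],
  [[0, -0.05, 0], 0, 0.27],
  [[0, 0, 0], 0, 0.27],
])

```text
time: 16.5
tool_pos: [0.4633, -0.1683, 0.1657]
tool_rot: [-3.141, 0.0, -2.861]
contact_force: [0.0, 0.3, -1.0]
opening: 0.025
grip_force: 0.0
```

```bash
python3 blue.py 9; python3 - <<'E'
from h import *
p=robot.read_camera('top')
for n,z in (('driver',.01),('pliers',0),('rule',0)):
    for d in robot.tip_of(p,n)[:1]: print(n,round(d['p'],2),np.round(d['at'],1),np.round(onz(p,d['at'],z),3))
a=cv2.imread('pics/side9.png')[130:330,180:430]; b=cv2.imread('pics/top9.png')[100:300,190:440]
cv2.imwrite('pics/c9.png',cv2.resize(cv2.vconcat([a,b]),(375,600),interpolation=3) if 0 else cv2.resize(cv2.hconcat([a,b]),(800,320),interpolation=2))
E
```

```text
16.5 [-0.12901818 -0.20106401] 0.1486933459776114 [ 0.   0.3 -1. ]
top [309 131  33  31 789] [30.6 32.6] pad [ 0.1624 -0.1056]
top [526 178  18  17 201] [16.5 17.8] pad [-0.0559 -0.5371]
top [240 180  10  18 104] [ 6.7 22.5] pad [0.1176 0.0957]
top [258 191  34  32 837] [32. 33.] pad [0.0591 0.0411]
side [216 111   8  14  57] [ 6.7 18.1] pad [0.2197 0.8852]
side [204 114  10  13  78] [ 8.9 14.4] pad [0.1622 0.8737]
side [320 211  11  10  66] [ 7.3 13.6] pad [0.0381 0.0459]
side [387 214  23  15 254] [14.1 23.4] pad [ 0.1622 -0.1083]
side [471 313  21  25 369] [20.1 24.2] pad [-0.0056 -0.4884]
side [466 348  18  10  69] [11.  18.1] pad [-0.0764 -0.5195]
driver 0.75 [246.6 179.5] [0.639 0.182 0.01 ]
pliers 0.62 [387.4 244.3] [ 0.494 -0.137  0.   ]
rule 0.74 [239.4 292.7] [0.383 0.193 0.   ]
```

View pics/c9.png

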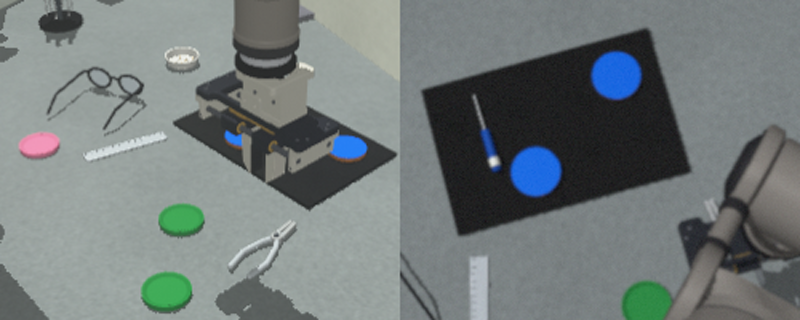

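The top view shows the lens blue up and wholly on the pad at crop (536,171), with a clear gap to the edge and the driver. The other things are unmoved and the robot is clear, so I'm handing in.

```bash
python3 -c "
from cell import robot
print(robot.hand_in())"
```

```text
the job is handed in; nothing more can be done
None
```

The brown lens was slid to the pad's near edge, tipped over it, and now lies blue film up, flat and wholly on the pad; nothing else appears to have moved, and the job was handed in at about 17 s.

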